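# Put the dominoes back in the box in reverse order

### The job

Move the four dominoes from the dark rack into the pine box, one to each lane, in reverse order: the one nearest the rack's brass knob goes to the lane farthest from the box's latch, the next to the next lane, and so on, so that the one farthest from the knob ends beside the latch end. Each must lie flat and face up on the bottom of its lane, lengthwise along it and about in the middle.

Things in the scene. Friction and masses are not known exactly. Their poses are not given: they have to be found in the camera images.
- domino_a: Loose ivory-coloured bone domino, 50 x 25 x 12 mm (x, y, z), about 30 g, lying face up in one of the four lanes of the dark rack at the start, its long side across the row: six pips on its +x half, four on the other. Origin: centre of its underside; x along its length, z up out of the face.
- domino_b: Loose ivory-coloured bone domino, 50 x 25 x 12 mm (x, y, z), about 30 g, lying face up in one of the four lanes of the dark rack at the start, its long side across the row: five pips on its +x half, two on the other. Origin: centre of its underside; x along its length, z up out of the face.
- domino_c: Loose ivory-coloured bone domino, 50 x 25 x 12 mm (x, y, z), about 30 g, lying face up in one of the four lanes of the dark rack at the start, its long side across the row: three pips on each half. Origin: centre of its underside; x along its length, z up out of the face.
- domino_d: Loose ivory-coloured bone domino, 50 x 25 x 12 mm (x, y, z), about 30 g, lying face up in one of the four lanes of the dark rack at the start, its long side across the row: one pip on its +x half, the other half blank. Origin: centre of its underside; x along its length, z up out of the face.
- pad_a: Fixed cork strip, 76 x 33 x 2 mm, lining the rack lane in which domino_a starts (its ends show beyond the domino); the four strips look alike, only their places differ. It never moves, so it keeps the record of where domino_a was. Origin: centre of its underside, 6 mm above the table; x along the strip.
- pad_b: Fixed cork strip, 76 x 33 x 2 mm, lining the rack lane in which domino_b starts (its ends show beyond the domino); the four strips look alike, only their places differ. It never moves, so it keeps the record of where domino_b was. Origin: centre of its underside, 6 mm above the table; x along the strip.
- pad_c: Fixed cork strip, 76 x 33 x 2 mm, lining the rack lane in which domino_c starts (its ends show beyond the domino); the four strips look alike, only their places differ. It never moves, so it keeps the record of where domino_c was. Origin: centre of its underside, 6 mm above the table; x along the strip.
- pad_d: Fixed cork strip, 76 x 33 x 2 mm, lining the rack lane in which domino_d starts (its ends show beyond the domino); the four strips look alike, only their places differ. It never moves, so it keeps the record of where domino_d was. Origin: centre of its underside, 6 mm above the table; x along the strip.
- rack: Dark wooden domino rack, fixed, 90 x 176 mm (x, y), any yaw. Four lanes along x, open-ended, centred at y = -60, -20, 20, 60 mm, 35 mm wide between ribs (tops at z = 11 mm); cork floors at z = 8 mm (domino underside). End boards at y = +-84 mm, 20 mm high. A round brass knob sticks out of the +y end. Origin: centre of underside, on the table.
- box: Pale pine domino box, fixed, 90 x 176 mm (x, y), any yaw, lid off, long sides open, empty. Four lanes along x, open-ended, centred at y = -60, -20, 20, 60 mm, 35 mm wide between ribs (tops at z = 11 mm); cork floors at z = 8 mm (domino underside). End boards at y = +-84 mm, 26 mm high. Brass hook latch sticks 22 mm out of the +y end, brass strip on top. Origin: centre of underside, on the table.
There are look-alikes about, which are no part of the job. Leave any orange look-alike of the domino_a alone. Of the things shaped like the box, the pine one is meant.

How it is judged:
By the outcome, as a careful person would: the job done as asked, in the order asked, and still so for the second after the job is handed in, with the robot touching nothing.
It also fails if it takes over 96 s, if anything falls off the work surface, if the arm or the gripper's body presses on something with over 40 N, if the wrist force passes 120 N, or if a joint passes its speed limit or range.

### The arm

A 6-joint arm with a two-finger parallel gripper is mounted at the origin on the work surface. World frame = base frame: x ahead of the robot, y to its left, z up, the work surface at z = 0. Lengths are in mm, angles in degrees, forces in N, time in s.
With the tool pointing down it reaches from about 300 to 775 mm from the base axis. Payload 14.6 kg.
Tool frame: the origin (TCP) lies midway between the tips of the shut fingers; the grasp point (between the pads) lies 19 mm behind it; z points along the fingers, y is the line along which they close (so a half turn about z gives the same grasp; the last joint's range is limited). The gripper opens to 85 mm and grips with 20 to 120 N. Pads are 22 mm wide; open, the fingers measure 114 mm over their backs; the gripper's body (76 mm by 85 mm) begins 54 mm behind the grasp point. The pads swing forward as they close: fully open they stand 13 mm farther back than shut.
Start: joints at [-3.816, 17.183, 87.147, -0, 75.671, -3.816], TCP at [549.99, -0.002, 231.281] pointing down, gripper open.
Joint ranges: [-173.82, 173.82], [-45.26, 126.66], [13.44, 144.39], [-59.66, 239.66], [0, 175.72], [-146.38, 146.38]. Speed limits (degrees/s): [127.2, 127.2, 147.25, 180, 180, 180].

### API

Orientations are given as [roll, pitch, yaw] about the fixed x, y, z axes, in that order (R = Rz(yaw) Ry(pitch) Rx(roll)).
In Python, from station import r, camera gives the robot as it stands. The module is installed in compiled form; this text tells all that it offers.
- The arm moves only by the tool send_rows, never from a script. Its argument "plan" is a list of rows, each an object of numbers: "gripper": the closure in counts, from 0 (fully open) to 255 (shut); "dx", "dy", "dz": the shift along the world's x, y, z in cm; "spin": the turn about the world's z in rad. In form: [{"gripper": .., "dx": .., "dy": .., "dz": .., "spin": ..}, ...]. A call has 1 to 10 rows; each row shifts and turns the commanded pose from where the row before left it; what a row does not reach is not made up. A row lasts 1/10 s, in which the tool goes at most 50 mm and 8.59 degrees, less where a joint would pass 70% of its speed; a pose out of reach is approached as far as the arm can. A call is refused whole if a number of a shift passes 5 or a number of a turn 0.15, either way. A call with a gripper value outside its range is refused whole. The fingers move at their own pace and stop on an object; "squeeze" is the grip in N (left out, the last holds). Time passes only in rows, so rows that do not move let the fingers close. It gives the time, the measured TCP pose, the force, the opening and the grip force at its end, in the units of the state.
- r.observe(): the state, without advancing time (a new reading comes with each control period).
- camera(name): name is "scene" or "side" or "wrist"; returns a dict with "img" (400x640x3 uint8, red, green, blue), "depth" (400x640 float32, mm along the optical axis (not along the pixel's ray), 0 where there is no reading), "fov_y" (degrees; the focal length in pixels is half the picture's height over the tangent of half this angle, whatever the lens; pixels are square), "cx", "cy" (the principal point, pixels), "xyz" and "attitude" of the camera in the world. Camera axes: x right, y down, z forward; pixel columns grow to the right and rows downward; lengths in mm; the calibration is good to about 2 mm. A picture is of the moment at which its call begins.
- r.close_job(): hands the job in; it is judged then, once.
The state is a dict: "t": time; "qpos": joint angles; "joint_vel": joint speeds; "joint_torque": joint torques, N m; "tcp_pos": TCP position; "orientation": TCP orientation; "wrist_force": force on the tool from outside, world axes, zero at the start; "ft_torque": the same for the moment, N m; "width": opening from 0.0 (shut) to 1.0 (fully open); "gripper_force": force on a finger pad.
Only numpy, scipy, OpenCV 4.12 (cv2) and the standard library are available. Lean on these libraries where they do the work, as an engineer would, in place of code of your own. Each camera call takes 0.05 s, during which the arm holds its last target. There are 200 camera calls.

## Working session

There is one attempt and no reset: what is moved stays moved. The work goes in short steps, Python scripts to look and compute and a tool call to move; the robot and the scene stay as the last step left them, time stands still between calls to the robot, and variables do not carry over. Pictures are saved under pics/ and viewed, at most 14 in all, crops included, and the job is handed in when it is done.

Besides the shell and the picture viewer there is one more tool, called after "Request:" in YAML: its name, and indented under it one key for each argument. send_rows: Moves the arm, as the interface text tells. Its arguments: {"type":"object","properties":{"plan":{"type":"array"},"squeeze":{"type":"number"}},"required":["plan"]}

```bash
mkdir -p pics
cat > h.py <<'E'
import numpy as np, cv2
from station import r, camera
from scipy.spatial.transform import Rotation as R
def save(c,n): cv2.imwrite(f'pics/{n}.png',c['img'][:,:,::-1])
def K(c): return 200/np.tan(np.radians(c['fov_y']/2))
def rot(c): return R.from_euler('xyz',c['attitude'],degrees=True).as_matrix()
def cast(c,uv,z):
    uv=np.atleast_2d(uv).astype(float)
    d=np.c_[(uv[:,0]-c['cx'])/K(c),(uv[:,1]-c['cy'])/K(c),np.ones(len(uv))]@rot(c).T
    o=np.array(c['xyz']); return o+d*((z-o[2])/d[:,2])[:,None]
def pts(c):
    v,u=np.mgrid[:400,:640]; d=c['depth'][...,None]
    p=np.dstack([(u-c['cx'])/K(c),(v-c['cy'])/K(c),np.ones_like(u)])*d
    return p@rot(c).T+np.array(c['xyz'])
E
python3 - <<'E'
from h import *
print(r.observe())
for n in('scene','side'):
    c=camera(n); save(c,n+'0'); print(n,c['xyz'],c['attitude'],c['fov_y'],c['cx'],c['cy'])
    np.savez(n+'0.npz',**c)
E
```

```text
{'t': 0.0, 'qpos': array([-3.81364851e+00,  1.72152783e+01,  8.71791060e+01, -3.66053323e-04,
        7.56714904e+01, -3.81593655e+00]), 'joint_vel': array([-0.00186465,  0.01159478,  0.0625001 , -0.05958317, -0.04172729,
       -0.00765524]), 'joint_torque': array([ 2.33377898e-03, -5.43485534e+01, -3.61782753e+01,  2.82532977e-05,
        4.14875918e-03, -3.55991256e-05]), 'tcp_pos': array([5.49769833e+02, 3.24930239e-02, 2.30733490e+02]), 'orientation': array([-1.79934248e+02, -4.03028074e-03,  9.00023765e+01]), 'wrist_force': array([0.09979004, 0.48243897, 0.23966614]), 'ft_torque': array([-0.0015693 , -0.04140484,  0.05316302]), 'gripper_force': 0.0, 'width': 0.9976885448824775}
scene [1446.85717493  645.85885589 1092.13910713] [-132.65848626    0.36116344  118.11304161] 45.93194884727443 323.99682787452764 196.56782333653848
side [ 408.87022081 -764.36729908  922.10345188] [-135.42076042    1.20434816   -3.68052999] 47.8956815857147 322.5043335209957 194.38298165134313
```

View pics/scene0.png

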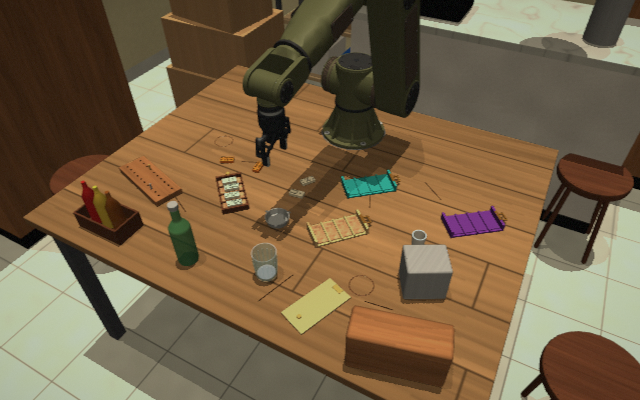

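View pics/side0.png

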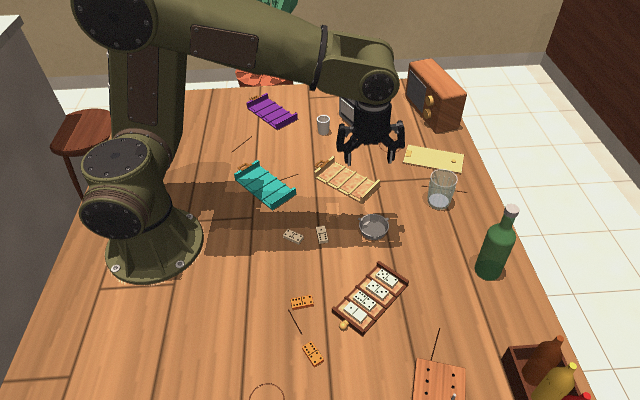

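The side view shows the dark rack at (370,297) with its knob at (343,325), and the empty pine box at (347,180) with its latch at the upper left near (322,163). The scene view has the rack at (232,193) and the box at (338,228), latch at (364,215). Orange dominoes, a teal box and a purple box are decoys.

Run:
```python
from h import *
for n,rk,bx in(('side',(335,260,410,335),(310,155,385,205)),('scene',(212,170,252,215),(300,205,372,248))):
    c=dict(np.load(n+'0.npz')); P=pts(c); hsv=cv2.cvtColor(c['img'],cv2.COLOR_RGB2HSV)
    x0,y0,x1,y1=rk
    m=np.zeros((400,640),np.uint8); m[y0:y1,x0:x1]=((hsv[...,1]<90)&(hsv[...,2]>130))[y0:y1,x0:x1]
    k,l,s,ce=cv2.connectedComponentsWithStats(m)
    print(n,'white')
    for i in range(1,k):
        if s[i,4]>25:
            w=cast(c,ce[i],20)[0]; d=P[int(ce[i][1]),int(ce[i][0])]; print(s[i,4],ce[i].round(1),w.round(1),'depthpt',d.round(1))
    x0,y0,x1,y1=bx
    q=P[y0:y1,x0:x1].reshape(-1,3); q=q[(q[:,2]>5)&(q[:,2]<35)]
    print('box',len(q),q.mean(0).round(1),[np.round(v,1) for v in cv2.minAreaRect(q[:,:2].astype(np.float32))])
    e=q[q[:,2]>21]; print('high pts',len(e),e[:,:2].min(0).round(),e[:,:2].max(0).round())
print(cast(dict(np.load('side0.npz')),[(343,325),(322,163)],[15,15] and 15).round(0))
cv2.imwrite('pics/sidecrop.png',np.hstack([cv2.resize(dict(np.load('side0.npz'))['img'][a:a+90,b:b+90,::-1],None,fx=4.4,fy=4.4,interpolation=2) for a,b in((255,325),(135,300))]))
```

```text
side white
174 [386.7 277.3] [ 581.2 -164.4   20. ] depthpt [ 579.6 -163.5   20.1]
192 [377.  288.6] [ 553.7 -193.6   20. ] depthpt [ 554.2 -190.4   17.5]
193 [364.1 299.7] [ 520.  -220.6   20. ] depthpt [ 519.9 -219.1   20.7]
229 [355. 311.] [ 496.  -247.6   20. ] depthpt [ 494.  -245.9   17.4]
box 1036 [518.1 191.4  10.4] [array([512.5, 198.4]), array([ 95.9, 201.4]), np.float64(47.8)]
high pts 132 [428.  98.] [613. 284.]
scene white
65 [228.7 179.5] [ 501. -245.   20.] depthpt [ 499.1 -249.5   19. ]
70 [231.  185.8] [ 524.6 -217.7   20. ] depthpt [ 520.9 -224.9   18. ]
75 [231.5 194. ] [ 557.8 -191.2   20. ] depthpt [ 551.6 -198.4   16.5]
74 [233.6 201.8] [ 586.  -161.9   20. ] depthpt [ 582.3 -167.3   18.3]
box 1088 [525.4 194.9  10.7] [array([512. , 183.4]), array([178.7, 213.8]), np.float64(26.3)]
high pts 128 [432.  99.] [619. 284.]
[[ 466. -277.   15.]
 [ 454.  263.   15.]]
```

View pics/sidecrop.png

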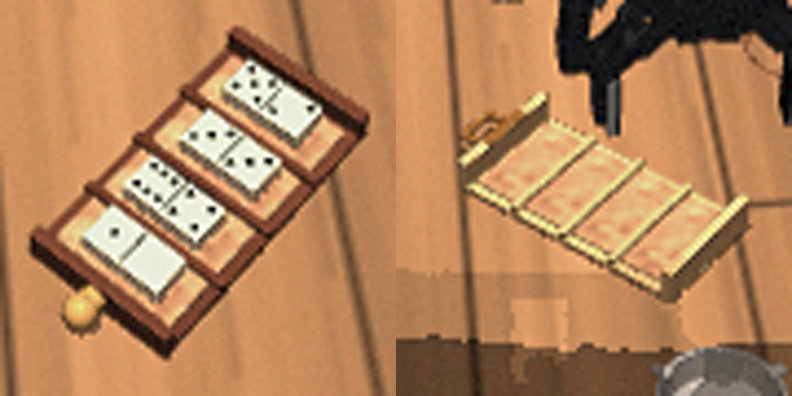

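The dominoes from the knob outward are d, a, c, b. The box is empty, with its latch on the upper-left end. I'll look at both from above with the wrist camera, box first.

Request:
send_rows:
  plan:
    - {"gripper": 0, "dx": -0.5, "dy": 3.2, "dz": 0, "spin": 0.12}
    - {"gripper": 0, "dx": -0.5, "dy": 3.2, "dz": 0, "spin": 0.12}
    - {"gripper": 0, "dx": -0.5, "dy": 3.2, "dz": 0, "spin": 0.12}
    - {"gripper": 0, "dx": -0.5, "dy": 3.2, "dz": 0, "spin": 0.12}
    - {"gripper": 0, "dx": -0.5, "dy": 3.2, "dz": 0, "spin": 0.12}
    - {"gripper": 0, "dx": -0.5, "dy": 3.2, "dz": 0, "spin": 0.12}
    - {"gripper": 0, "dx": 0, "dy": 0, "dz": 0, "spin": 0}
    - {"gripper": 0, "dx": 0, "dy": 0, "dz": 0, "spin": 0}
    - {"gripper": 0, "dx": 0, "dy": 0, "dz": 0, "spin": 0}
  squeeze: 40

```text
t: 1.0
tcp_pos: [520.1, 191.3, 231.1]
orientation: [-180.0, -0.0, 131.2]
wrist_force: [1.0, -0.7, -0.3]
width: 1.0
gripper_force: 0.0
```

Run:
```python
from h import *
c=camera('wrist'); save(c,'wbox'); np.savez('wbox.npz',**c); s=r.observe(); print(s['t'],s['tcp_pos'],s['orientation'],c['xyz'],c['attitude'])
```

```text
1.05 [520.16380657 191.14949309 231.16333533] [-1.79982522e+02 -5.27665284e-04  1.31143134e+02] [470.05831509 247.27907329 372.1747214 ] [ 1.62886553e+02 -1.28324863e-02  4.11510009e+01]
```

View pics/wbox.png

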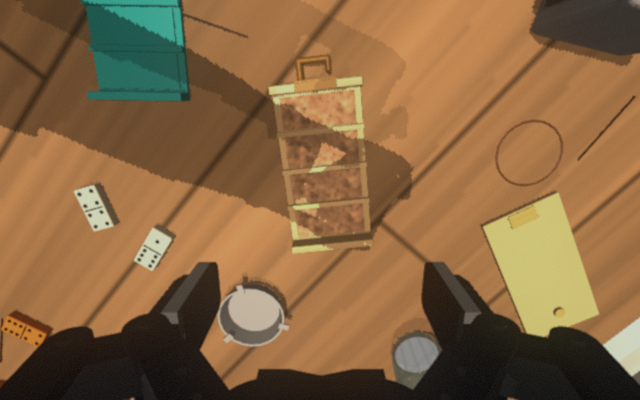

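Request:
send_rows:
  plan:
    - {"gripper": 0, "dx": 0.2, "dy": -4.4, "dz": 0, "spin": -0.145}
    - {"gripper": 0, "dx": 0.2, "dy": -4.4, "dz": 0, "spin": -0.145}
    - {"gripper": 0, "dx": 0.2, "dy": -4.4, "dz": 0, "spin": -0.145}
    - {"gripper": 0, "dx": 0.2, "dy": -4.4, "dz": 0, "spin": -0.145}
    - {"gripper": 0, "dx": 0.2, "dy": -4.4, "dz": 0, "spin": -0.145}
    - {"gripper": 0, "dx": 0.2, "dy": -4.4, "dz": 0, "spin": -0.145}
    - {"gripper": 0, "dx": 0.2, "dy": -4.4, "dz": 0, "spin": -0.145}
    - {"gripper": 0, "dx": 0.2, "dy": -4.4, "dz": 0, "spin": -0.145}
    - {"gripper": 0, "dx": 0.2, "dy": -4.4, "dz": 0, "spin": -0.145}
    - {"gripper": 0, "dx": 0.2, "dy": 0, "dz": 0, "spin": -0.145}

```text
t: 2.05
tcp_pos: [539.0, -209.4, 230.9]
orientation: [180.0, 0.0, 47.5]
wrist_force: [0.2, 1.0, 0.1]
width: 1.0
gripper_force: 0.0
```

Request:
send_rows:
  plan:
    - {"gripper": 0, "dx": 0, "dy": 0, "dz": 0, "spin": -0.07}
    - {"gripper": 0, "dx": 0, "dy": 0, "dz": 0, "spin": 0}
    - {"gripper": 0, "dx": 0, "dy": 0, "dz": 0, "spin": 0}
    - {"gripper": 0, "dx": 0, "dy": 0, "dz": 0, "spin": 0}

```text
t: 2.45
tcp_pos: [539.9, -204.1, 231.4]
orientation: [180.0, -0.0, 44.3]
wrist_force: [-0.4, -0.3, 0.9]
width: 1.003
gripper_force: 0.0
```

Run:
```python
from h import *
c=camera('wrist'); save(c,'wrack'); np.savez('wrack.npz',**c); s=r.observe(); print(s['t'],s['tcp_pos'],s['orientation'],c['xyz'],c['attitude'])
```

```text
2.5 [ 539.91809954 -203.96123187  231.36220805] [ 1.79996257e+02 -1.25144433e-03  4.42423698e+01] [ 592.62302617 -152.24129741  372.44660353] [ 1.62980902e+02 -6.85512094e-02 -4.57492589e+01]
```

View pics/wrack.png

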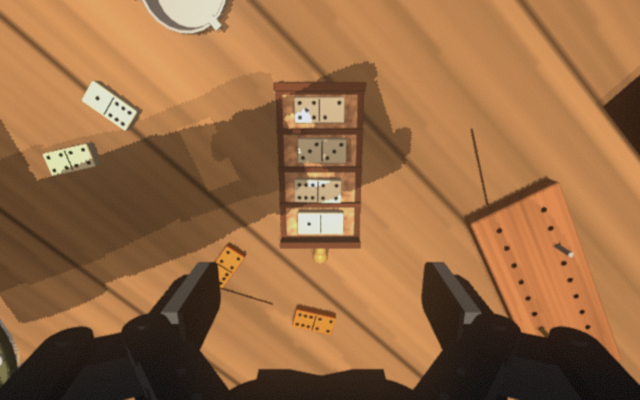

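The wrist view of the box shows its latch board at about (268–362, 83) and the far board at (292–371, 245), lanes clear. The rack view shows dominoes b (319,109), c (322,150), a (318,190) and d (320,222), with the knob at (320,255).

Run:
```python
from h import *
def comps(n,box,zc,lo,hi,amin):
    c=dict(np.load(n+'.npz')); P=pts(c); x0,y0,x1,y1=box
    m=np.zeros((400,640),np.uint8); z=P[...,2]; m[y0:y1,x0:x1]=((z>lo)&(z<hi))[y0:y1,x0:x1]
    k,l,s,ce=cv2.connectedComponentsWithStats(m)
    for i in range(1,k):
        if s[i,4]>amin:
            v,u=np.nonzero(l==i); w=cast(c,np.c_[u,v],zc)[:,:2].astype(np.float32)
            rc=cv2.minAreaRect(w); b=cv2.boxPoints(rc); e=[b[1]-b[0],b[2]-b[1]]; e=max(e,key=np.linalg.norm)
            print(n,s[i,4],ce[i].round(),'ctr',np.round(rc[0],1),'size',np.round(rc[1],1),'ang',round(np.degrees(np.arctan2(e[1],e[0]))%180,1),'z',round(float(np.median(z[l==i])),1))
comps('wrack',(270,70,375,265),20,15.5,26,150)
comps('wbox',(255,65,385,262),26,20,33,100)
```

```text
wrack 735 [319.  86.] ctr [ 597.5 -145.9] size [ 6.4 88.9] ang 134.3 z 18.5
wrack 1310 [319. 109.] ctr [ 582.  -160.9] size [23.8 49.5] ang 134.2 z 18.5
wrack 1175 [322. 151.] ctr [ 554.4 -191.2] size [24.5 49.6] ang 134.2 z 18.5
wrack 1088 [317. 191.] ctr [ 521.6 -217.2] size [25.1 49.7] ang 134.2 z 18.5
wrack 967 [320. 223.] ctr [ 498.  -244.7] size [25.5 48.6] ang 133.2 z 18.4
wrack 727 [320. 247.] ctr [ 472.7 -268.6] size [26.8 88.6] ang 134.2 z 18.2
wbox 927 [315.  85.] ctr [459.9 250.5] size [89.3  9.9] ang 47.2 z 24.7
wbox 662 [332. 245.] ctr [582.4 137.4] size [89.3 10.2] ang 47.3 z 24.5
```

Sizes and spacings match the given ones: domino angle 134.2°, board distance 167 mm, box lanes at 47.3°. Next I pick domino d.

Request:
send_rows:
  plan:
    - {"gripper": 40, "dx": -2.1, "dy": -2.05, "dz": -3, "spin": 0}
    - {"gripper": 40, "dx": -2.1, "dy": -2.05, "dz": -3, "spin": 0}
    - {"gripper": 40, "dx": 0, "dy": 0, "dz": -4.5, "spin": 0}
    - {"gripper": 40, "dx": 0, "dy": 0, "dz": -4.5, "spin": 0}
    - {"gripper": 40, "dx": 0, "dy": 0, "dz": -4.1, "spin": 0}
    - {"gripper": 40, "dx": 0, "dy": 0, "dz": 0, "spin": 0}
    - {"gripper": 40, "dx": 0, "dy": 0, "dz": 0, "spin": 0}

```text
t: 3.2
tcp_pos: [498.4, -245.1, 41.3]
orientation: [180.0, -0.0, 44.2]
wrist_force: [0.3, -0.7, 0.6]
width: 0.844
gripper_force: 0.0
```

Run:
```python
from h import *
c=camera('wrist'); save(c,'wd'); s=r.observe(); print(s['t'],s['tcp_pos'],s['orientation'],s['width'])
```

```text
3.25 [ 499.00210122 -245.43743817   42.42634263] [ 1.79861517e+02 -3.98484393e-02  4.41966428e+01] 0.843429792981337
```

View pics/wd.png

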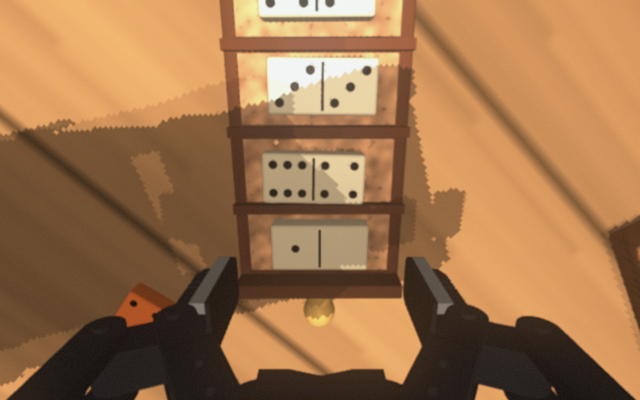

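The fingers straddle d symmetrically (domino centre column 320, fingers at about 225 and 418), so I descend and grip.

Request:
send_rows:
  plan:
    - {"gripper": 40, "dx": 0, "dy": 0, "dz": -2, "spin": 0}
    - {"gripper": 40, "dx": 0, "dy": 0, "dz": -1.4, "spin": 0}
    - {"gripper": 40, "dx": 0, "dy": 0, "dz": -0.3, "spin": 0}
    - {"gripper": 40, "dx": 0, "dy": 0, "dz": 0, "spin": 0}
    - {"gripper": 130, "dx": 0, "dy": 0, "dz": 0, "spin": 0}
    - {"gripper": 130, "dx": 0, "dy": 0, "dz": 0, "spin": 0}
    - {"gripper": 160, "dx": 0, "dy": 0, "dz": 0, "spin": 0}
    - {"gripper": 160, "dx": 0, "dy": 0, "dz": 0, "spin": 0}
    - {"gripper": 160, "dx": 0, "dy": 0, "dz": 0, "spin": 0}

```text
t: 4.15
tcp_pos: [499.2, -245.8, 5.3]
orientation: [179.8, -0.1, 44.2]
wrist_force: [-0.5, 0.2, 9.8]
width: 0.573
gripper_force: 48.0
```

d is held (opening 48.7 mm, 48 N). Now I lift it and carry it to the lane farthest from the latch, at (565,153).

Request:
send_rows:
  plan:
    - {"gripper": 160, "dx": 0, "dy": 0, "dz": 2, "spin": 0}
    - {"gripper": 160, "dx": 0, "dy": 0, "dz": 4, "spin": 0}
    - {"gripper": 160, "dx": 0, "dy": 0, "dz": 4, "spin": 0}
    - {"gripper": 160, "dx": 0.66, "dy": 3.99, "dz": 0, "spin": 0.14}
    - {"gripper": 160, "dx": 0.66, "dy": 3.99, "dz": 0, "spin": 0.14}
    - {"gripper": 160, "dx": 0.66, "dy": 3.99, "dz": 0, "spin": 0.14}
    - {"gripper": 160, "dx": 0.66, "dy": 3.99, "dz": 0, "spin": 0.14}
    - {"gripper": 160, "dx": 0.66, "dy": 3.99, "dz": 0, "spin": 0.14}
    - {"gripper": 160, "dx": 0.66, "dy": 3.99, "dz": 0, "spin": 0.14}
    - {"gripper": 160, "dx": 0.66, "dy": 3.99, "dz": 0, "spin": 0.14}

```text
t: 5.15
tcp_pos: [544.4, 36.0, 104.1]
orientation: [179.9, 0.0, 100.6]
wrist_force: [0.4, 0.0, -0.7]
width: 0.571
gripper_force: 41.7
```

Request:
send_rows:
  plan:
    - {"gripper": 160, "dx": 0.66, "dy": 3.99, "dz": 0, "spin": 0.14}
    - {"gripper": 160, "dx": 0.66, "dy": 3.99, "dz": 0, "spin": 0.14}
    - {"gripper": 160, "dx": 0.66, "dy": 3.99, "dz": 0, "spin": 0.14}
    - {"gripper": 160, "dx": 0, "dy": 0, "dz": 0, "spin": 0.14}
    - {"gripper": 160, "dx": 0, "dy": 0, "dz": 0, "spin": 0.085}
    - {"gripper": 160, "dx": 0, "dy": 0, "dz": 0, "spin": 0}
    - {"gripper": 160, "dx": 0, "dy": 0, "dz": 0, "spin": 0}

```text
t: 5.85
tcp_pos: [564.1, 153.9, 103.7]
orientation: [180.0, 0.0, 137.1]
wrist_force: [1.2, 0.7, 0.8]
width: 0.575
gripper_force: 41.7
```

Run:
```python
from h import *
c=camera('wrist'); save(c,'wd2'); s=r.observe(); print(s['t'],s['tcp_pos'],s['orientation'],s['width'],s['gripper_force'])
```

```text
5.9 [564.09739436 153.80345671 103.66231625] [1.79977812e+02 1.51735129e-02 1.37100716e+02] 0.5723464857635282 41.74825429916382
```

View pics/wd2.png

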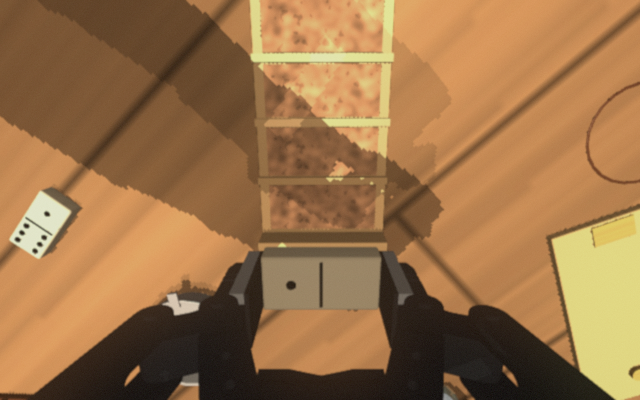

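d is held level and lines up with the end lane (domino columns 262–380, lane 265–383). I lower it and let go.

Request:
send_rows:
  plan:
    - {"gripper": 160, "dx": 0.1, "dy": -0.06, "dz": -4, "spin": 0}
    - {"gripper": 160, "dx": 0, "dy": 0, "dz": -3.5, "spin": 0}
    - {"gripper": 160, "dx": 0, "dy": 0, "dz": -1.5, "spin": 0}
    - {"gripper": 160, "dx": 0, "dy": 0, "dz": -0.75, "spin": 0}
    - {"gripper": 160, "dx": 0, "dy": 0, "dz": 0, "spin": 0}
    - {"gripper": 160, "dx": 0, "dy": 0, "dz": 0, "spin": 0}
    - {"gripper": 110, "dx": 0, "dy": 0, "dz": 0, "spin": 0}
    - {"gripper": 60, "dx": 0, "dy": 0, "dz": 0, "spin": 0}
    - {"gripper": 40, "dx": 0, "dy": 0, "dz": 0, "spin": 0}
    - {"gripper": 40, "dx": 0, "dy": 0, "dz": 0, "spin": 0}

```text
t: 6.9
tcp_pos: [565.1, 153.4, 6.0]
orientation: [180.0, 0.0, 137.3]
wrist_force: [-0.6, 0.9, 0.6]
width: 0.845
gripper_force: 0.0
```

Request:
send_rows:
  plan:
    - {"gripper": 40, "dx": 0, "dy": 0, "dz": 3, "spin": 0}
    - {"gripper": 40, "dx": 0, "dy": 0, "dz": 4, "spin": 0}
    - {"gripper": 40, "dx": 0, "dy": 0, "dz": 3, "spin": 0}
    - {"gripper": 40, "dx": -0.435, "dy": -3.7, "dz": 0, "spin": -0.14}
    - {"gripper": 40, "dx": -0.435, "dy": -3.7, "dz": 0, "spin": -0.14}
    - {"gripper": 40, "dx": -0.435, "dy": -3.7, "dz": 0, "spin": -0.14}
    - {"gripper": 40, "dx": -0.435, "dy": -3.7, "dz": 0, "spin": -0.14}
    - {"gripper": 40, "dx": -0.435, "dy": -3.7, "dz": 0, "spin": -0.14}
    - {"gripper": 40, "dx": -0.435, "dy": -3.7, "dz": 0, "spin": -0.14}
    - {"gripper": 40, "dx": -0.435, "dy": -3.7, "dz": 0, "spin": -0.14}

```text
t: 7.9
tcp_pos: [534.2, -107.1, 105.9]
orientation: [180.0, 0.0, 80.8]
wrist_force: [0.1, 0.5, 0.4]
width: 0.844
gripper_force: 0.0
```

Request:
send_rows:
  plan:
    - {"gripper": 40, "dx": -0.435, "dy": -3.7, "dz": 0, "spin": -0.14}
    - {"gripper": 40, "dx": -0.435, "dy": -3.7, "dz": 0, "spin": -0.14}
    - {"gripper": 40, "dx": -0.435, "dy": -3.7, "dz": 0, "spin": -0.14}
    - {"gripper": 40, "dx": 0, "dy": 0, "dz": 0, "spin": -0.14}
    - {"gripper": 40, "dx": 0, "dy": 0, "dz": -3, "spin": -0.085}
    - {"gripper": 40, "dx": 0, "dy": 0, "dz": -3, "spin": 0}
    - {"gripper": 40, "dx": 0, "dy": 0, "dz": 0, "spin": 0}
    - {"gripper": 40, "dx": 0, "dy": 0, "dz": 0, "spin": 0}

```text
t: 8.7
tcp_pos: [521.6, -216.6, 46.3]
orientation: [-180.0, 0.0, 44.2]
wrist_force: [0.5, 0.2, 0.2]
width: 0.84
gripper_force: 0.0
```

Request:
send_rows:
  plan:
    - {"gripper": 40, "dx": 0, "dy": -0.06, "dz": -2.2, "spin": 0}
    - {"gripper": 40, "dx": 0, "dy": 0, "dz": -1.4, "spin": 0}
    - {"gripper": 40, "dx": 0, "dy": 0, "dz": -0.4, "spin": 0}
    - {"gripper": 40, "dx": 0, "dy": 0, "dz": 0, "spin": 0}
    - {"gripper": 130, "dx": 0, "dy": 0, "dz": 0, "spin": 0}
    - {"gripper": 130, "dx": 0, "dy": 0, "dz": 0, "spin": 0}
    - {"gripper": 160, "dx": 0, "dy": 0, "dz": 0, "spin": 0}
    - {"gripper": 160, "dx": 0, "dy": 0, "dz": 0, "spin": 0}
    - {"gripper": 160, "dx": 0, "dy": 0, "dz": 0, "spin": 0}

```text
t: 9.6
tcp_pos: [522.1, -217.5, 6.9]
orientation: [179.9, -0.0, 44.2]
wrist_force: [0.0, 1.0, 6.8]
width: 0.573
gripper_force: 41.9
```

Request:
send_rows:
  plan:
    - {"gripper": 160, "dx": 0, "dy": 0, "dz": 2, "spin": 0}
    - {"gripper": 160, "dx": 0, "dy": 0, "dz": 4, "spin": 0}
    - {"gripper": 160, "dx": 0, "dy": 0, "dz": 4, "spin": 0}
    - {"gripper": 160, "dx": 0.14, "dy": 3.98, "dz": 0, "spin": 0.14}
    - {"gripper": 160, "dx": 0.14, "dy": 3.98, "dz": 0, "spin": 0.14}
    - {"gripper": 160, "dx": 0.14, "dy": 3.98, "dz": 0, "spin": 0.14}
    - {"gripper": 160, "dx": 0.14, "dy": 3.98, "dz": 0, "spin": 0.14}
    - {"gripper": 160, "dx": 0.14, "dy": 3.98, "dz": 0, "spin": 0.14}
    - {"gripper": 160, "dx": 0.14, "dy": 3.98, "dz": 0, "spin": 0.14}
    - {"gripper": 160, "dx": 0.14, "dy": 3.98, "dz": 0, "spin": 0.14}

```text
t: 10.6
tcp_pos: [531.2, 63.0, 106.4]
orientation: [180.0, 0.0, 100.6]
wrist_force: [1.0, -0.2, -1.0]
width: 0.572
gripper_force: 41.6
```

Request:
send_rows:
  plan:
    - {"gripper": 160, "dx": 0.14, "dy": 3.98, "dz": 0, "spin": 0.14}
    - {"gripper": 160, "dx": 0.14, "dy": 3.98, "dz": 0, "spin": 0.14}
    - {"gripper": 160, "dx": 0.14, "dy": 3.98, "dz": 0, "spin": 0.14}
    - {"gripper": 160, "dx": 0, "dy": 0, "dz": 0, "spin": 0.14}
    - {"gripper": 160, "dx": 0, "dy": 0, "dz": 0, "spin": 0.085}
    - {"gripper": 160, "dx": 0, "dy": 0, "dz": -4, "spin": 0}
    - {"gripper": 160, "dx": 0, "dy": 0, "dz": 0, "spin": 0}
    - {"gripper": 160, "dx": 0, "dy": 0, "dz": 0, "spin": 0}

```text
t: 11.4
tcp_pos: [535.4, 180.7, 66.3]
orientation: [-180.0, -0.0, 137.2]
wrist_force: [0.4, 0.4, 0.5]
width: 0.574
gripper_force: 41.7
```

Run:
```python
from h import *
c=camera('wrist'); save(c,'wa2'); s=r.observe(); print(s['t'],s['tcp_pos'],s['orientation'],s['width'],s['gripper_force'])
```

```text
11.45 [535.96366048 180.86675939  67.14333734] [1.79955383e+02 2.82323097e-02 1.37244784e+02] 0.572021833088414 41.74585461616516
```

View pics/wa2.png

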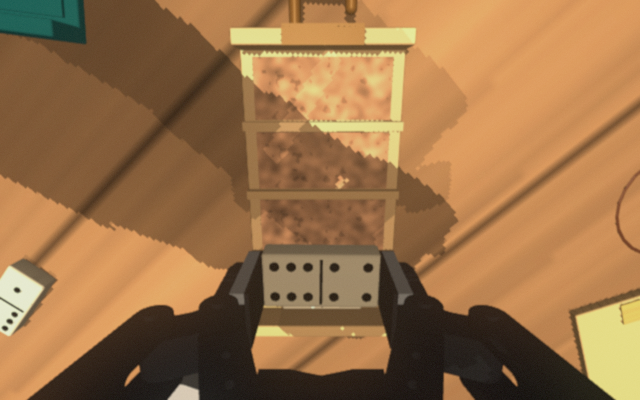

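a is held level over the second lane, with lanes +20 and +60 empty above it in the picture; d is hidden behind a. I lower it.

Request:
send_rows:
  plan:
    - {"gripper": 160, "dx": 0, "dy": 0, "dz": -3.5, "spin": 0}
    - {"gripper": 160, "dx": 0, "dy": 0, "dz": -1.8, "spin": 0}
    - {"gripper": 160, "dx": 0, "dy": 0, "dz": -0.65, "spin": 0}
    - {"gripper": 160, "dx": 0, "dy": 0, "dz": 0, "spin": 0}
    - {"gripper": 160, "dx": 0, "dy": 0, "dz": 0, "spin": 0}
    - {"gripper": 110, "dx": 0, "dy": 0, "dz": 0, "spin": 0}
    - {"gripper": 60, "dx": 0, "dy": 0, "dz": 0, "spin": 0}
    - {"gripper": 40, "dx": 0, "dy": 0, "dz": 0, "spin": 0}
    - {"gripper": 40, "dx": 0, "dy": 0, "dz": 0, "spin": 0}

```text
t: 12.35
tcp_pos: [535.6, 180.8, 6.5]
orientation: [180.0, 0.0, 137.3]
wrist_force: [0.4, -0.5, -0.1]
width: 0.847
gripper_force: 0.0
```

Request:
send_rows:
  plan:
    - {"gripper": 40, "dx": 0, "dy": 0, "dz": 3, "spin": 0}
    - {"gripper": 40, "dx": 0, "dy": 0, "dz": 4, "spin": 0}
    - {"gripper": 40, "dx": 0, "dy": 0, "dz": 3, "spin": 0}
    - {"gripper": 40, "dx": 0.188, "dy": -3.72, "dz": 0, "spin": -0.14}
    - {"gripper": 40, "dx": 0.188, "dy": -3.72, "dz": 0, "spin": -0.14}
    - {"gripper": 40, "dx": 0.188, "dy": -3.72, "dz": 0, "spin": -0.14}
    - {"gripper": 40, "dx": 0.188, "dy": -3.72, "dz": 0, "spin": -0.14}
    - {"gripper": 40, "dx": 0.188, "dy": -3.72, "dz": 0, "spin": -0.14}
    - {"gripper": 40, "dx": 0.188, "dy": -3.72, "dz": 0, "spin": -0.14}
    - {"gripper": 40, "dx": 0.188, "dy": -3.72, "dz": 0, "spin": -0.14}

```text
t: 13.35
tcp_pos: [548.5, -81.1, 106.4]
orientation: [180.0, -0.0, 80.8]
wrist_force: [0.3, 0.2, 0.7]
width: 0.842
gripper_force: 0.0
```

Request:
send_rows:
  plan:
    - {"gripper": 40, "dx": 0.188, "dy": -3.72, "dz": 0, "spin": -0.14}
    - {"gripper": 40, "dx": 0.188, "dy": -3.72, "dz": 0, "spin": -0.14}
    - {"gripper": 40, "dx": 0.188, "dy": -3.72, "dz": 0, "spin": -0.14}
    - {"gripper": 40, "dx": 0, "dy": 0, "dz": 0, "spin": -0.14}
    - {"gripper": 40, "dx": 0, "dy": 0, "dz": -3, "spin": -0.085}
    - {"gripper": 40, "dx": 0, "dy": 0, "dz": -3, "spin": 0}
    - {"gripper": 40, "dx": 0, "dy": 0, "dz": 0, "spin": 0}
    - {"gripper": 40, "dx": 0, "dy": 0, "dz": 0, "spin": 0}

```text
t: 14.15
tcp_pos: [554.4, -191.2, 46.8]
orientation: [-180.0, 0.0, 44.2]
wrist_force: [0.4, -0.8, 0.4]
width: 0.841
gripper_force: 0.0
```

Request:
send_rows:
  plan:
    - {"gripper": 40, "dx": 0, "dy": 0, "dz": -2.2, "spin": 0}
    - {"gripper": 40, "dx": 0, "dy": 0, "dz": -1.4, "spin": 0}
    - {"gripper": 40, "dx": 0, "dy": 0, "dz": -0.4, "spin": 0}
    - {"gripper": 40, "dx": 0, "dy": 0, "dz": 0, "spin": 0}
    - {"gripper": 130, "dx": 0, "dy": 0, "dz": 0, "spin": 0}
    - {"gripper": 130, "dx": 0, "dy": 0, "dz": 0, "spin": 0}
    - {"gripper": 160, "dx": 0, "dy": 0, "dz": 0, "spin": 0}
    - {"gripper": 160, "dx": 0, "dy": 0, "dz": 0, "spin": 0}
    - {"gripper": 160, "dx": 0, "dy": 0, "dz": 0, "spin": 0}

```text
t: 15.05
tcp_pos: [554.9, -191.5, 7.5]
orientation: [179.9, -0.0, 44.2]
wrist_force: [-1.0, -0.2, 6.1]
width: 0.574
gripper_force: 42.0
```

Request:
send_rows:
  plan:
    - {"gripper": 160, "dx": 0, "dy": 0, "dz": 2, "spin": 0}
    - {"gripper": 160, "dx": 0, "dy": 0, "dz": 4, "spin": 0}
    - {"gripper": 160, "dx": 0, "dy": 0, "dz": 4, "spin": 0}
    - {"gripper": 160, "dx": -0.484, "dy": 3.99, "dz": 0, "spin": 0.14}
    - {"gripper": 160, "dx": -0.484, "dy": 3.99, "dz": 0, "spin": 0.14}
    - {"gripper": 160, "dx": -0.484, "dy": 3.99, "dz": 0, "spin": 0.14}
    - {"gripper": 160, "dx": -0.484, "dy": 3.99, "dz": 0, "spin": 0.14}
    - {"gripper": 160, "dx": -0.484, "dy": 3.99, "dz": 0, "spin": 0.14}
    - {"gripper": 160, "dx": -0.484, "dy": 3.99, "dz": 0, "spin": 0.14}
    - {"gripper": 160, "dx": -0.484, "dy": 3.99, "dz": 0, "spin": 0.14}

```text
t: 16.05
tcp_pos: [520.1, 89.7, 106.9]
orientation: [180.0, 0.0, 100.6]
wrist_force: [0.8, -0.1, -0.6]
width: 0.573
gripper_force: 41.6
```

Request:
send_rows:
  plan:
    - {"gripper": 160, "dx": -0.484, "dy": 3.99, "dz": 0, "spin": 0.14}
    - {"gripper": 160, "dx": -0.484, "dy": 3.99, "dz": 0, "spin": 0.14}
    - {"gripper": 160, "dx": -0.484, "dy": 3.99, "dz": 0, "spin": 0.14}
    - {"gripper": 160, "dx": 0, "dy": 0, "dz": 0, "spin": 0.14}
    - {"gripper": 160, "dx": 0, "dy": 0, "dz": 0, "spin": 0.085}
    - {"gripper": 160, "dx": 0, "dy": 0, "dz": -4, "spin": 0}
    - {"gripper": 160, "dx": 0, "dy": 0, "dz": 0, "spin": 0}
    - {"gripper": 160, "dx": 0, "dy": 0, "dz": 0, "spin": 0}

```text
t: 16.85
tcp_pos: [505.8, 207.8, 66.8]
orientation: [-180.0, -0.0, 137.2]
wrist_force: [-0.5, 0.7, -0.6]
width: 0.574
gripper_force: 41.8
```

Request:
send_rows:
  plan:
    - {"gripper": 160, "dx": 0, "dy": 0, "dz": -3.5, "spin": 0}
    - {"gripper": 160, "dx": 0, "dy": 0, "dz": -1.8, "spin": 0}
    - {"gripper": 160, "dx": 0, "dy": 0, "dz": -0.65, "spin": 0}
    - {"gripper": 160, "dx": 0, "dy": 0, "dz": 0, "spin": 0}
    - {"gripper": 160, "dx": 0, "dy": 0, "dz": 0, "spin": 0}
    - {"gripper": 110, "dx": 0, "dy": 0, "dz": 0, "spin": 0}
    - {"gripper": 60, "dx": 0, "dy": 0, "dz": 0, "spin": 0}
    - {"gripper": 40, "dx": 0, "dy": 0, "dz": 0, "spin": 0}
    - {"gripper": 40, "dx": 0, "dy": 0, "dz": 0, "spin": 0}

```text
t: 17.75
tcp_pos: [506.0, 207.8, 7.0]
orientation: [180.0, 0.0, 137.3]
wrist_force: [-0.1, -0.1, 0.3]
width: 0.843
gripper_force: 0.0
```

Request:
send_rows:
  plan:
    - {"gripper": 40, "dx": 0, "dy": 0, "dz": 3, "spin": 0}
    - {"gripper": 40, "dx": 0, "dy": 0, "dz": 4, "spin": 0}
    - {"gripper": 40, "dx": 0, "dy": 0, "dz": 3, "spin": 0}
    - {"gripper": 40, "dx": 0.76, "dy": -3.69, "dz": 0, "spin": -0.14}
    - {"gripper": 40, "dx": 0.76, "dy": -3.69, "dz": 0, "spin": -0.14}
    - {"gripper": 40, "dx": 0.76, "dy": -3.69, "dz": 0, "spin": -0.14}
    - {"gripper": 40, "dx": 0.76, "dy": -3.69, "dz": 0, "spin": -0.14}
    - {"gripper": 40, "dx": 0.76, "dy": -3.69, "dz": 0, "spin": -0.14}
    - {"gripper": 40, "dx": 0.76, "dy": -3.69, "dz": 0, "spin": -0.14}
    - {"gripper": 40, "dx": 0.76, "dy": -3.69, "dz": 0, "spin": -0.14}

```text
t: 18.75
tcp_pos: [559.2, -52.1, 106.9]
orientation: [180.0, 0.0, 80.8]
wrist_force: [0.4, 0.6, 0.7]
width: 0.846
gripper_force: 0.0
```

Request:
send_rows:
  plan:
    - {"gripper": 40, "dx": 0.76, "dy": -3.69, "dz": 0, "spin": -0.14}
    - {"gripper": 40, "dx": 0.76, "dy": -3.69, "dz": 0, "spin": -0.14}
    - {"gripper": 40, "dx": 0.76, "dy": -3.69, "dz": 0, "spin": -0.14}
    - {"gripper": 40, "dx": 0, "dy": 0, "dz": 0, "spin": -0.14}
    - {"gripper": 40, "dx": 0, "dy": 0, "dz": -3, "spin": -0.085}
    - {"gripper": 40, "dx": 0, "dy": 0, "dz": -3, "spin": 0}
    - {"gripper": 40, "dx": 0, "dy": 0, "dz": 0, "spin": 0}
    - {"gripper": 40, "dx": 0, "dy": 0, "dz": 0, "spin": 0}

```text
t: 19.55
tcp_pos: [582.0, -161.2, 47.3]
orientation: [-180.0, 0.0, 44.2]
wrist_force: [0.1, -1.0, 0.8]
width: 0.843
gripper_force: 0.0
```

Request:
send_rows:
  plan:
    - {"gripper": 40, "dx": 0, "dy": 0, "dz": -2.2, "spin": 0}
    - {"gripper": 40, "dx": 0, "dy": 0, "dz": -1.4, "spin": 0}
    - {"gripper": 40, "dx": 0, "dy": 0, "dz": -0.45, "spin": 0}
    - {"gripper": 40, "dx": 0, "dy": 0, "dz": 0, "spin": 0}
    - {"gripper": 130, "dx": 0, "dy": 0, "dz": 0, "spin": 0}
    - {"gripper": 130, "dx": 0, "dy": 0, "dz": 0, "spin": 0}
    - {"gripper": 160, "dx": 0, "dy": 0, "dz": 0, "spin": 0}
    - {"gripper": 160, "dx": 0, "dy": 0, "dz": 0, "spin": 0}
    - {"gripper": 160, "dx": 0, "dy": 0, "dz": 0, "spin": 0}

```text
t: 20.45
tcp_pos: [582.5, -161.4, 7.5]
orientation: [179.9, -0.1, 44.2]
wrist_force: [-0.8, -0.1, 6.7]
width: 0.572
gripper_force: 42.0
```

Request:
send_rows:
  plan:
    - {"gripper": 160, "dx": 0, "dy": 0, "dz": 2, "spin": 0}
    - {"gripper": 160, "dx": 0, "dy": 0, "dz": 4, "spin": 0}
    - {"gripper": 160, "dx": 0, "dy": 0, "dz": 4, "spin": 0}
    - {"gripper": 160, "dx": -1.05, "dy": 3.96, "dz": 0, "spin": 0.14}
    - {"gripper": 160, "dx": -1.05, "dy": 3.96, "dz": 0, "spin": 0.14}
    - {"gripper": 160, "dx": -1.05, "dy": 3.96, "dz": 0, "spin": 0.14}
    - {"gripper": 160, "dx": -1.05, "dy": 3.96, "dz": 0, "spin": 0.14}
    - {"gripper": 160, "dx": -1.05, "dy": 3.96, "dz": 0, "spin": 0.14}
    - {"gripper": 160, "dx": -1.05, "dy": 3.96, "dz": 0, "spin": 0.14}
    - {"gripper": 160, "dx": -1.05, "dy": 3.96, "dz": 0, "spin": 0.14}

```text
t: 21.45
tcp_pos: [507.9, 117.5, 106.9]
orientation: [179.9, 0.0, 100.6]
wrist_force: [1.0, 0.9, 0.1]
width: 0.571
gripper_force: 41.6
```

Request:
send_rows:
  plan:
    - {"gripper": 160, "dx": -1.05, "dy": 3.96, "dz": 0, "spin": 0.14}
    - {"gripper": 160, "dx": -1.05, "dy": 3.96, "dz": 0, "spin": 0.14}
    - {"gripper": 160, "dx": -1.05, "dy": 3.96, "dz": 0, "spin": 0.14}
    - {"gripper": 160, "dx": 0, "dy": 0, "dz": 0, "spin": 0.14}
    - {"gripper": 160, "dx": 0, "dy": 0, "dz": 0, "spin": 0.085}
    - {"gripper": 160, "dx": 0, "dy": 0, "dz": -4, "spin": 0}
    - {"gripper": 160, "dx": 0, "dy": 0, "dz": 0, "spin": 0}
    - {"gripper": 160, "dx": 0, "dy": 0, "dz": 0, "spin": 0}

```text
t: 22.25
tcp_pos: [476.8, 234.7, 66.8]
orientation: [-179.9, -0.0, 137.2]
wrist_force: [-0.8, -0.3, -0.3]
width: 0.575
gripper_force: 41.8
```

Run:
```python
from h import *
c=camera('wrist'); save(c,'wb2'); s=r.observe(); print(s['t'],s['tcp_pos'],s['orientation'],s['width'],s['gripper_force'])
```

```text
22.3 [477.34484272 234.91930513  67.59383059] [1.79955413e+02 2.11783316e-02 1.37243414e+02] 0.5747088760422766 41.84571862220764
```

View pics/wb2.png

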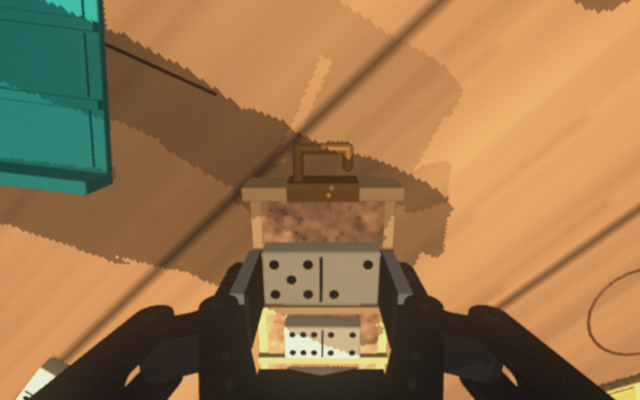

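b is held level beside the latch end, and a lies centred in its lane at (322,338). I lower b, release, and back off for a check.

Request:
send_rows:
  plan:
    - {"gripper": 160, "dx": 0, "dy": 0, "dz": -3.5, "spin": 0}
    - {"gripper": 160, "dx": 0, "dy": 0, "dz": -1.8, "spin": 0}
    - {"gripper": 160, "dx": 0, "dy": 0, "dz": -0.7, "spin": 0}
    - {"gripper": 160, "dx": 0, "dy": 0, "dz": 0, "spin": 0}
    - {"gripper": 160, "dx": 0, "dy": 0, "dz": 0, "spin": 0}
    - {"gripper": 110, "dx": 0, "dy": 0, "dz": 0, "spin": 0}
    - {"gripper": 60, "dx": 0, "dy": 0, "dz": 0, "spin": 0}
    - {"gripper": 40, "dx": 0, "dy": 0, "dz": 0, "spin": 0}
    - {"gripper": 40, "dx": 0, "dy": 0, "dz": 0, "spin": 0}

```text
t: 23.2
tcp_pos: [477.0, 234.8, 6.4]
orientation: [180.0, 0.0, 137.3]
wrist_force: [-0.1, -0.3, -0.2]
width: 0.841
gripper_force: 0.0
```

Request:
send_rows:
  plan:
    - {"gripper": 40, "dx": 0, "dy": 0, "dz": 3, "spin": 0}
    - {"gripper": 40, "dx": 0, "dy": 0, "dz": 4, "spin": 0}
    - {"gripper": 40, "dx": 2, "dy": -1.8, "dz": 4, "spin": 0}
    - {"gripper": 40, "dx": 2, "dy": -1.8, "dz": 3, "spin": 0}
    - {"gripper": 40, "dx": 2, "dy": -1.8, "dz": 3, "spin": 0}
    - {"gripper": 40, "dx": 2, "dy": -1.8, "dz": 3, "spin": 0}
    - {"gripper": 40, "dx": 0, "dy": 0, "dz": 0, "spin": 0}
    - {"gripper": 40, "dx": 0, "dy": 0, "dz": 0, "spin": 0}

```text
t: 24.0
tcp_pos: [556.9, 162.5, 206.2]
orientation: [180.0, 0.0, 137.2]
wrist_force: [0.0, -0.3, -0.6]
width: 0.844
gripper_force: 0.0
```

Run:
```python
from h import *
c=camera('wrist'); save(c,'wend'); P=pts(c); z=P[...,2]
s=r.observe(); print(s['t'],s['tcp_pos'])
o=np.array([521.2,193.9]); a=np.radians(47.3); q=(P[...,:2]-o)@np.array([[np.cos(a),-np.sin(a)],[np.sin(a),np.cos(a)]])
for y in(-60,-20,20,60):
    m=((abs(q[...,1]-y)<17)&(abs(q[...,0])<44)&(z>14)&(z<24)).astype(np.uint8)
    k,l,st,ce=cv2.connectedComponentsWithStats(m); i=1+st[1:,4].argmax(); v,u=np.nonzero(l==i)
    w=(cast(c,np.c_[u,v],20)[:,:2]-o)@np.array([[np.cos(a),-np.sin(a)],[np.sin(a),np.cos(a)]])
    rc=cv2.minAreaRect(w.astype(np.float32)); print(y,[np.round(x,1) for x in rc],'z',np.percentile(z[l==i],[5,50,95]).round(1))
```

```text
24.05 [556.30522881 162.89269049 205.36681962]
-60 [array([ -0.5, -59.8]), array([24.2, 49.5]), np.float64(89.9)] z [16.9 18.6 19.8]
-20 [array([ -0.2, -19.8]), array([24.5, 49.3]), np.float64(89.9)] z [17.3 18.6 19.8]
20 [array([-0.7, 20.9]), array([24.4, 49.2]), np.float64(89.9)] z [17.2 18.5 19.8]
60 [array([-0.3, 59.6]), array([24.3, 49.5]), np.float64(89.9)] z [17.2 18.5 19.8]
```

View pics/wend.png

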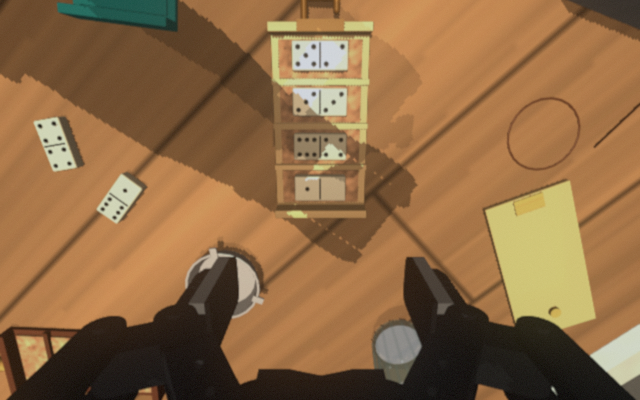

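From the latch end the box holds b (320,56), c (320,101), a (320,147) and d (320,188). All lie flat, face up and within about 1 mm of their lane centres.

```bash
python3 -c "
from station import r
print(r.close_job())"
```

```text
the job is handed in; nothing more can be done
None
```

The job is handed in at about 24 s: all four dominoes lie flat, face up and centred in the pine box in reverse order (b beside the latch, then c, a, and d farthest away).

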